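Stack the brake washers of a wire-reel stand and lock it

ROBOT

A 6-joint arm with a two-finger parallel gripper is mounted at the origin on the work surface. World frame = base frame: x ahead of the robot, y to its left, z up, the work surface at z = 0. Lengths are in m, angles in rad, forces in N, time in s.
With the tool pointing down it reaches from about 0.35 to 0.975 m from the base axis. Payload 4.9 kg.
Tool frame: the origin (TCP) lies midway between the tips of the shut fingers; the grasp point (between the pads) lies 19 mm behind it; z points along the fingers, y is the line along which they close (so a half turn about z gives the same grasp; the last joint's range is limited). The gripper opens to 85 mm and grips with 20 to 120 N. Pads are 22 mm wide; open, the fingers measure 114 mm over their backs; the gripper's body (76 mm by 85 mm) begins 54 mm behind the grasp point. The pads swing forward as they close: fully open they stand 13 mm farther back than shut.
Start: joints at [-1.286, 0.053, 1.613, -0, 1.476, -0.119], TCP at [0.246, -0.575, 0.231] pointing down, gripper open.
Joint ranges: [-3.01, 3.01], [-1.01, 2.22], [0.06, 2.58], [-1.02, 4.17], [0.09, 2.62], [-3.14, 3.14]. Speed limits (rad/s): [2.57, 2.57, 3.14, 3.14, 3.14, 3.14].

INTERFACE

Orientations are given as a rotation vector (axis times angle).
In Python, from bench import telemetry, snapshot, r gives the robot as it stands.
- The arm moves only by the tool arm_command, never from a script. Its argument "targets" is one flat list of numbers, 5 for each row, row after row: the shift along the world's x, y, z in cm, then the turn about the world's z in degrees, then the gripper's target within -1 to 1 (fully open at 1, half-way at 0, shut at -1). A call has 1 to 8 rows; each row shifts and turns the commanded pose from where the row before left it; what a row does not reach is not made up. A row lasts 1/12 s, in which the tool goes at most 41.7 mm and 7.16 degrees, less where a joint would pass 70% of its speed; a pose out of reach is approached as far as the arm can. A call is refused whole if a number of a shift passes 4.17 or a number of a turn 7.16, either way. A call with a gripper value outside its range is refused whole. The fingers move at their own pace and stop on an object; "newtons" is the grip in N (left out, the last holds). Time passes only in rows, so rows that do not move let the fingers close. It gives the time, the measured TCP pose, the force, the opening and the grip force at its end, in the units of the state.
- telemetry.get_obs(): the state, without advancing time (a new reading comes with each control period).
- snapshot(name): name is "scene" or "top"; returns a dict with "color" (420x560x3 uint8, red, green, blue), "range_z" (420x560 float32, m along the optical axis (not along the pixel's ray), 0 where there is no reading), "fovy" (degrees; the focal length in pixels is half the picture's height over the tangent of half this angle, whatever the lens; pixels are square), "cx", "cy" (the principal point, pixels), "world_from_camera" (4x4, takes a point from camera to world coordinates). Camera axes: x right, y down, z forward; pixel columns grow to the right and rows downward; lengths in m; the calibration is good to about 2 mm. A picture is of the moment at which its call begins.
- r.finish_job(): hands the job in; it is judged then, once.
The state is a dict: "clock": time; "qpos": joint angles; "joint_velocities": joint speeds; "effort": joint torques, N m; "ee_pos": TCP position; "tcp_rot": TCP orientation; "ft_force": force on the tool from outside, world axes, zero at the start; "ft_torque": the same for the moment, N m; "finger_gap": opening from 0.0 (shut) to 1.0 (fully open); "gripper_force": force on a finger pad.
Only numpy, scipy, OpenCV 4.12 (cv2) and the standard library are available. Lean on these libraries where they do the work, as an engineer would, in place of code of your own. Each camera call takes 0.05 s, during which the arm holds its last target. There are 200 camera calls.

TASK

One conical washer already sits on the upright arbor of the reel stand that has the black knob. From the four loose conical washers on the bench, add three more on that arbor so that every washer faces the opposite way to the one under it, all seated down; then lock the arbor by turning the knob clockwise until it clearly slips, by a tenth to half a radian, and then stop. Leave the spare stand with its washer, the flat ring and the other things on the bench where they are.

Things in the scene. Friction and masses are not known exactly. Their poses are not given: they have to be found in the camera images.
- stand: Reel stand, fixed. Base plate 12 mm thick, 105 x 105 mm, with a 56 mm wide strip to 150 mm from the arbor towards its own -y, carrying the knob 120 mm from the arbor. On it a black reel 82 mm in diameter, top flange 55 mm above the bench; steel arbor 20 mm in diameter, up to 128 mm above the bench (last 10 mm tapered). Origin: arbor axis at bench level; z up.
- stand_seat (a point): On the arbor's axis of the stand with the knob, at the top of the reel's flange (55 mm above the bench), where the bottom washer rests. Washers stacked with faces alternating lie exactly 15 mm apart: their undersides at 0, 15, 30 and 45 mm above this point. The arbor is 3 mm smaller in radius than the washers' holes.
- knob_grip (a point): On the knob's vertical axis, at mid height of its grip bar (56 mm above the bench). The knob is a black disc 44 mm in diameter (top at 44 mm above the bench) carrying an upright bar 46 mm long, 12 mm thick, that spans 44 to 68 mm above the bench and is to be gripped across its thickness from above. The bar lies along this point's x axis, which turns with the knob.
- screw (a joint): Angle of the screw under the knob (rad), growing clockwise seen from above. It starts at 0.5 to 1.2 and stops hard at 1.7. It turns together with the knob against 0.03 N m until that stop. A small steel pointer under the knob turns with the screw, not with the slipping knob.
- cap (a joint): How far the knob has slipped on its screw (rad), 0 at the start, growing clockwise. It grows only once the screw is at its stop, and the knob then slips with a steady 0.15 N m and stays where it is left.
- up_0: Conical washer (steel) with a hole in the middle, lying crown up: its 56 mm wide, 8 mm tall cylindrical rim is at the bottom (0 to 8 mm above its underside) and it narrows above that to a flat crown 34 mm wide at 15 mm. Round hole 26 mm. 70 g nominal. Origin: on the axis at the underside; z up. At the start it is the bottom washer either on the arbor of the stand with the knob or on the spare stand's arbor (they are swapped at random). Leave it there.
- down_0: Conical washer (steel) with a hole in the middle, lying crown down, like a dish: it stands on its flat 34 mm wide crown, widens up to 7 mm and has the 56 mm wide, 8 mm tall cylindrical rim at the top (7 to 15 mm above its underside). Round hole 26 mm. 70 g nominal. Origin: on the axis at the underside; z up. At the start it is the bottom washer either on the arbor of the stand with the knob or on the spare stand's arbor (they are swapped at random). Leave it there.
- up_1: Conical washer (steel) with a hole in the middle, lying crown up: its 56 mm wide, 8 mm tall cylindrical rim is at the bottom (0 to 8 mm above its underside) and it narrows above that to a flat crown 34 mm wide at 15 mm. Round hole 26 mm. 70 g nominal. Origin: on the axis at the underside; z up. At the start it lies loose on the bench; which spot it lies in varies.
- up_2: Conical washer (steel) with a hole in the middle, lying crown up: its 56 mm wide, 8 mm tall cylindrical rim is at the bottom (0 to 8 mm above its underside) and it narrows above that to a flat crown 34 mm wide at 15 mm. Round hole 26 mm. 70 g nominal. Origin: on the axis at the underside; z up. At the start it lies loose on the bench; which spot it lies in varies.
- down_1: Conical washer (steel) with a hole in the middle, lying crown down, like a dish: it stands on its flat 34 mm wide crown, widens up to 7 mm and has the 56 mm wide, 8 mm tall cylindrical rim at the top (7 to 15 mm above its underside). Round hole 26 mm. 70 g nominal. Origin: on the axis at the underside; z up. At the start it lies loose on the bench; which spot it lies in varies.
- down_2: Conical washer (steel) with a hole in the middle, lying crown down, like a dish: it stands on its flat 34 mm wide crown, widens up to 7 mm and has the 56 mm wide, 8 mm tall cylindrical rim at the top (7 to 15 mm above its underside). Round hole 26 mm. 70 g nominal. Origin: on the axis at the underside; z up. At the start it lies loose on the bench; which spot it lies in varies.
- flat_ring: Flat steel ring, not wanted: 56 mm outside, 26 mm hole, 7 mm thick, lying among the washers. Origin at the centre of its underside.
- spare_stand: Second reel stand without a knob, fixed, to be left alone: base 70 x 70 mm, reel 68 mm in diameter with its top 55 mm above the bench, arbor 20 mm in diameter to 128 mm. Origin on its axis at bench level.
- screwdriver: Screwdriver lying on the bench, 150 mm long along its x axis, handle (26 mm thick, 75 mm long) to -x, thin blade to +x; origin at its middle. Leave alone.
- pliers: Pliers with red handles lying flat, 145 mm long along their x axis (92 mm of handles to -x, 66 mm wide there; 50 mm of jaw to +x, 14 mm wide), 16 mm high; origin at the pivot. Leave alone.
- glue: White glue bottle, 32 mm in diameter, 85 mm tall, upright; origin at the centre of its base. Leave alone.
- jar: Closed jar, 52 mm in diameter, 75 mm tall, upright; origin at the centre of its base. Leave alone.
- stick_box: Open cardboard tray of craft sticks, 130 x 75 x 30 mm (x, y, z); origin at the centre of its base. Leave alone.
- coil_reel: Black disc-shaped reel 60 mm in diameter, 28 mm tall; origin at the centre of its base. Leave alone.
Things that resemble listed ones, but are neither listed nor needed, are in the scene too. What is shaped like the down_1 but turquoise is not meant. Leave any blue look-alike of the up_2 alone.

How it is judged:
By the outcome, as a careful person would: the job done as asked, in the order asked, and still so for the second after the job is handed in, with the robot touching nothing.
It also fails if it takes over 72 s, if anything falls off the work surface, if the arm or the gripper's body presses on something with over 40 N, if the wrist force passes 120 N, or if a joint passes its speed limit or range.

## Working session

There is one attempt and no reset: what is moved stays moved. The work goes in short steps, Python scripts to look and compute and a tool call to move; the robot and the scene stay as the last step left them, time stands still between calls to the robot, and variables do not carry over. Pictures are saved under pics/ and viewed, at most 10 in all, crops included, and the job is handed in when it is done.

Besides the shell and the picture viewer there is one more tool, called after "Emit:" by a JSON object that holds its "fn" and its "kwargs". arm_command: Moves the arm, as the interface text tells. Its arguments: {"type":"object","properties":{"targets":{"type":"array","items":{"type":"number"}},"newtons":{"type":"number"}},"required":["targets"]}

```bash
mkdir -p pics; cat > h.py <<'E'
import numpy as np, cv2
from bench import telemetry, snapshot, r
def cloud(s):
    H,W=s["range_z"].shape; f=H/2/np.tan(np.radians(s["fovy"])/2)
    v,u=np.mgrid[:H,:W]; z=s["range_z"]
    P=np.stack([(u-s["cx"])/f*z,(v-s["cy"])/f*z,z,np.ones_like(z)],-1)@s["world_from_camera"].T
    P=P[...,:3].copy(); P[z==0]=np.nan
    return P
def save(s,name,crop=None,k=1):
    c=s["color"][...,::-1]
    if crop: c=c[crop[0]:crop[1],crop[2]:crop[3]]
    cv2.imwrite("pics/"+name,cv2.resize(c,None,fx=k,fy=k,interpolation=cv2.INTER_CUBIC))
E
python3 - <<'E'
from h import *
for n in("top","scene"):
    s=snapshot(n); save(s,n+"0.png",k=1.4); np.savez(n+"0.npz",P=cloud(s),c=s["color"]); print(n,s["world_from_camera"].round(3).tolist(),s["fovy"],s["cx"],s["cy"])
print(telemetry.get_obs())
E
```

```text
top [[0.021, -0.991, 0.132, 0.394], [-1.0, -0.02, 0.009, 0.033], [-0.006, -0.132, -0.991, 1.282], [0.0, 0.0, 0.0, 1.0]] 44.10178961159995 276.69261299307345 214.32014351415714
scene [[-0.72, 0.377, -0.583, 1.249], [0.694, 0.377, -0.614, 0.776], [-0.012, -0.846, -0.533, 0.704], [0.0, 0.0, 0.0, 1.0]] 55.023448308394904 285.2774729696678 207.98202685810483
{'clock': 0.1, 'qpos': array([-1.28601015e+00,  5.33199669e-02,  1.61413819e+00, -1.07717961e-05,
        1.47597443e+00, -1.18977585e-01]), 'joint_velocities': array([-3.76030676e-04, -6.10165359e-04, -2.75950233e-03, -1.31582917e-05,
        1.64731755e-03,  2.47024857e-03]), 'effort': array([-2.04140133e-04, -3.94905603e+01, -3.71362889e+01, -1.44420628e-04,
        3.85385109e-03, -1.08013992e-05]), 'ee_pos': array([ 0.24540656, -0.57420794,  0.23017893]), 'tcp_rot': array([-3.07599411e+00, -6.29565346e-01,  2.55969121e-04]), 'ft_force': array([ 0.28889754,  0.15495425, -0.82752792]), 'ft_torque': array([-0.00245784,  0.01012342,  0.02799483]), 'gripper_force': 0.0, 'finger_gap': 0.9999562867100509}
```

View pics/top0.png

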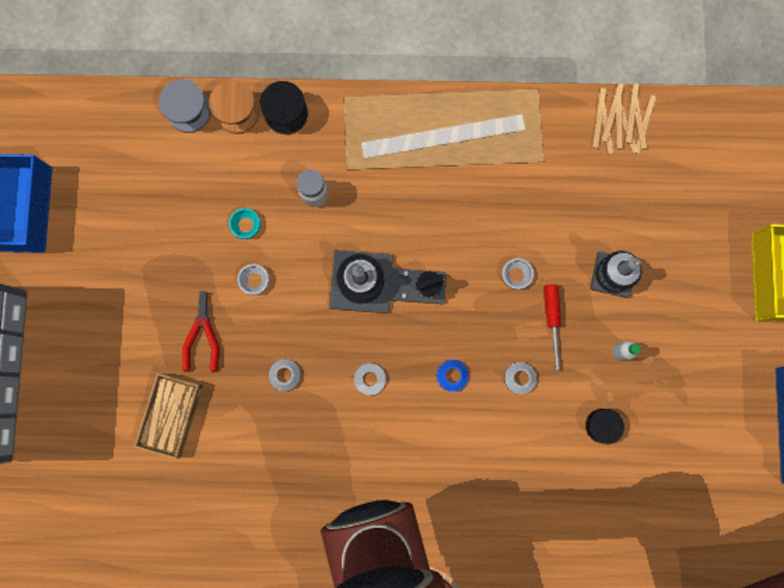

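View pics/scene0.png

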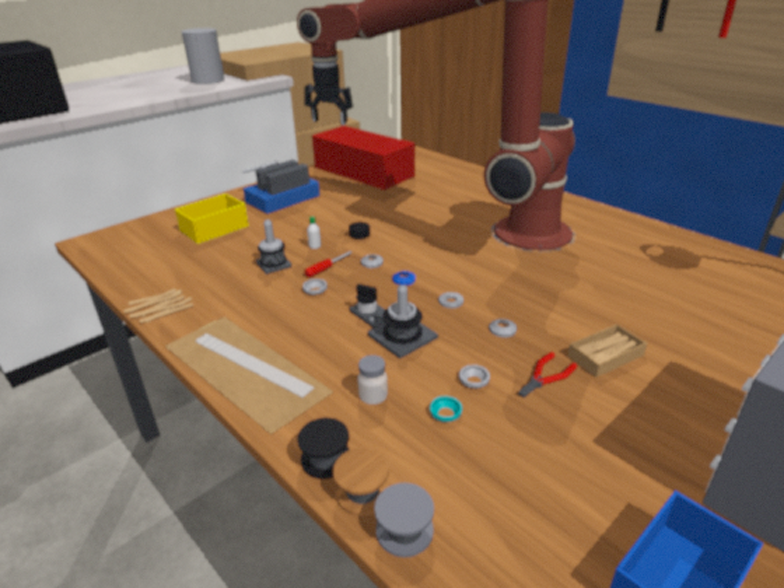

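The top view (784x588) shows the knob stand at (360,277) with its knob at (430,285), and the spare stand at (618,271). The dish-like washers are at (254,279) and (518,273). Three candidates for the up washers and the flat ring are at (285,375), (370,378) and (521,378). The look-alikes are turquoise at (245,223) and blue at (453,375). Next I'll measure centres and height profiles.

```bash
cat >> h.py <<'E'
def prof(P,c,rs=(10,14,16,18,20,22,24,26,28,30)):
    d=np.hypot(P[...,0]-c[0],P[...,1]-c[1])*1e3
    return [(a,round(float(np.nanmedian(P[...,2][(d>=a)&(d<b)]))*1e3,1)) for a,b in zip(rs[:-1],rs[1:]) if ((d>=a)&(d<b)).sum()>3]
def circ(P,c,zlo,zhi,R=.045):
    d=np.hypot(P[...,0]-c[0],P[...,1]-c[1]); m=(d<R)&(P[...,2]>zlo)&(P[...,2]<zhi)
    return cv2.minEnclosingCircle((P[m][:,:2]*1000).astype(np.float32)),m.sum()
E
python3 - <<'E'
from h import *
import warnings;warnings.simplefilter("ignore")
P=np.load("top0.npz")["P"]; Q=np.load("scene0.npz")["P"]
print("bench z",[P[int(v/1.4),int(u/1.4)].round(4).tolist() for u,v in((320,340),(600,400),(150,250))])
for n,(u,v) in dict(A=(254,279),B=(518,273),C=(285,375),D=(370,378),E=(521,378)).items():
    c=P[int(v/1.4),int(u/1.4),:2]
    for _ in range(2):
        (cc,rad),k=circ(P,c,.004,.03); c=np.array(cc)/1000
    print(n,c.round(4),round(rad,1),k,prof(P,c))
    (cc,rad),k=circ(Q,c,.004,.03); print("   scene",np.round(cc,1),round(rad,1),k,prof(Q,np.array(cc)/1000))
for n,(u,v) in dict(stand=(360,277),spare=(620,271)).items():
    c=P[int(v/1.4),int(u/1.4),:2]
    for X in(P,Q):
        for lo,hi in((.05,.058),(.060,.075),(.09,.126),(.122,.135)):
            print(n,lo,circ(X,c,lo,hi,.06))
c=P[int(285/1.4),int(430/1.4)];print(c)
for X in(P,Q):
    d=np.hypot(X[...,0]-c[0],X[...,1]-c[1]); m=(d<.045)&(X[...,2]>.058)&(X[...,2]<.075)
    print("bar",m.sum(),cv2.minAreaRect((X[m][:,:2]*1000).astype(np.float32)),np.median(X[m],0))
    m=(d<.045)&(X[...,2]>.035)&(X[...,2]<.075)
    print("disc",cv2.minEnclosingCircle((X[m][:,:2]*1000).astype(np.float32)))
s=np.load("top0.npz")["c"]; t=np.load("scene0.npz")["c"]
a=cv2.resize(s[165:230,225:325],(800,520),interpolation=2); 
b=cv2.resize(t[150:255,170:320],(800,560),interpolation=2); 
cv2.imwrite("pics/st.png",cv2.resize(np.vstack([a,b])[...,::-1],(440,594)))
E
```

```text
bench z [[0.4926, 0.1637, -0.0008], [0.3971, -0.3296, -0.0009], [0.6482, 0.4748, -0.0007]]
A [0.5986 0.2843] 43.0 259 [(10, 1.2), (14, 1.8), (16, 2.7), (18, 4.8), (20, 6.9), (22, 10.3), (24, 12.9), (26, 11.8), (28, 2.6)]
   scene [593.9 278.3] 37.2 216 [(10, 3.4), (14, 8.3), (16, 6.5), (18, 9.8), (20, 10.9), (22, 10.7), (24, 2.7), (26, 8.7), (28, 1.7)]
B [ 0.6182 -0.1863] 44.0 258 [(10, 0.0), (14, 2.2), (16, 2.9), (18, 6.2), (20, 6.5), (22, 12.5), (24, 13.2), (26, 12.5), (28, 2.8)]
   scene [ 621.6 -186.5] 35.3 124 [(10, 1.7), (14, 2.7), (16, 7.5), (18, 7.0), (20, 5.1), (22, 5.5), (24, 5.4), (26, 7.8), (28, 9.4)]
C [0.4301 0.2243] 43.8 336 [(10, 2.8), (14, 13.1), (16, 14.0), (18, 13.3), (20, 11.6), (22, 10.6), (24, 9.9), (26, 6.5), (28, 0.9)]
   scene [438.4 224.4] 38.3 167 [(10, 13.0), (14, 12.5), (16, 8.5), (18, 10.8), (20, 5.1), (22, 4.3), (24, 2.0), (26, 3.2), (28, 2.5)]
D [0.4255 0.0727] 44.6 297 [(10, 1.6), (14, 5.8), (16, 6.5), (18, 6.0), (20, 6.6), (22, 7.5), (24, 6.7), (26, 4.7), (28, 0.4)]
   scene [425.9  74. ] 31.1 126 [(10, 6.0), (14, 6.5), (16, 6.9), (18, 7.6), (20, 7.7
[... 1474 characters left out ...]
8408203125, -349.9861755371094), 29.4615478515625), np.int64(97))
spare 0.09 (((618.2236328125, -350.2521667480469), 10.963473320007324), np.int64(58))
spare 0.122 (((619.865234375, -349.2908020019531), 9.127100944519043), np.int64(12))
[ 0.58357398 -0.02748114  0.06791126]
bar 106 ((588.3419189453125, -26.38920783996582), (12.511839866638184, 46.549800872802734), 22.51191520690918) [ 0.58823529 -0.02727526  0.06796657]
disc ((588.5245361328125, -26.313493728637695), 23.594139099121094)
bar 70 ((589.7299194335938, -23.75597381591797), (14.698503494262695, 45.03929901123047), 18.1962890625) [ 0.59174993 -0.02252081  0.06664011]
disc ((592.8270874023438, -22.010116577148438), 23.4623966217041)
```

View pics/st.png

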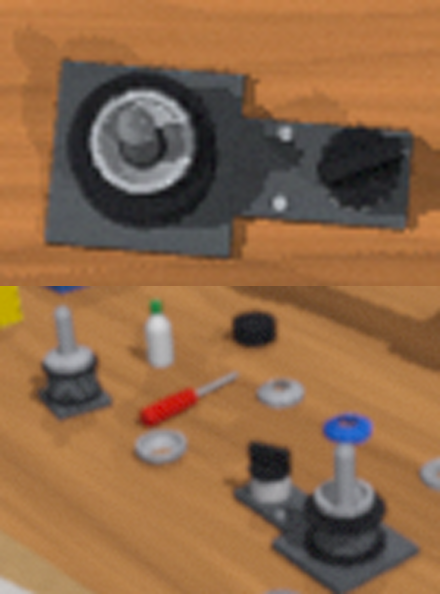

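The stand's bottom washer is a dish (down_0), so the order is up, down, up. I'll use E, B and C in that order: D is the flat ring, and A sits too close to the turquoise look-alike. Now I'll refine the centres.

```bash
cat >> h.py <<'E'
def ring(P,c,zlo,zhi,span=8):
    d=np.hypot(P[...,0]-c[0],P[...,1]-c[1]); p=P[(d<.05)]
    m=(p[:,2]>zlo)&(p[:,2]<zhi); best=[]
    for dx in np.arange(-span,span+.1,.5):
        for dy in np.arange(-span,span+.1,.5):
            q=np.hypot(p[:,0]-c[0]-dx/1e3,p[:,1]-c[1]-dy/1e3)
            best.append(((m&(q<.028)&(q>.013)).sum()-(m&(q>.028)).sum()-(m&(q<.0125)).sum(),dx,dy))
    b=np.array(best); t=b[b[:,0]>=b[:,0].max()-1]
    return (np.array(c)*1e3+t[:,1:].mean(0)).round(1),t[:,1:].std(0).round(1),b[:,0].max()
E
python3 - <<'E'
from h import *
P=np.load("top0.npz")["P"]
for n,c in dict(E=(.431,-.193),B=(.618,-.186),C=(.430,.224)).items(): print(n,ring(P,c,.004,.03))
o=telemetry.get_obs(); print(o["ee_pos"],o["clock"])
E
```

```text
E (array([ 431.5, -189.5]), array([0., 0.]), np.float64(265.0))
B (array([ 614.8, -184.2]), array([0.2, 0.2]), np.float64(193.0))
C (array([428. , 222.5]), array([0., 0.]), np.float64(279.0))
[ 0.24540656 -0.57420794  0.23017893] 0.1
```

Emit:
{"fn": "arm_command", "kwargs": {"targets": [1.7,3.5,-0.5,6.1,1,1.7,3.5,-0.5,6.1,1,1.7,3.5,-0.5,6.1,1,1.7,3.5,-0.5,6.1,1,1.7,3.5,-0.5,6.1,1,1.7,3.5,-0.5,6.1,1,1.7,3.5,-0.5,6.1,1,1.7,3.5,-0.5,6.1,1], "newtons": 40}}

```text
clock: 0.77
ee_pos: [0.3818, -0.2928, 0.1907]
tcp_rot: [-2.538, -1.851, -0.0]
ft_force: [-0.1, 0.7, -0.7]
finger_gap: 1.001
gripper_force: 0.0
```

Emit:
{"fn": "arm_command", "kwargs": {"targets": [1.65,3.4,-1,5.9,1,1.65,3.4,-1.3,5.9,1,1.65,3.4,-2,5.9,1,0,0,-4,0,1,0,0,-4,0,1,0,0,-3,0,1,0,0,0,0,1,0,0,0,0,1]}}

```text
clock: 1.43
ee_pos: [0.4291, -0.1925, 0.0371]
tcp_rot: [-2.225, -2.211, 0.002]
ft_force: [0.3, 0.4, 0.8]
finger_gap: 1.003
gripper_force: 0.0
```

```bash
python3 - <<'E'
from h import *
s=snapshot("scene"); save(s,"e1.png",crop=(130,270,180,360),k=4)
o=telemetry.get_obs(); print(o["ee_pos"].round(4),o["tcp_rot"].round(3))
E
```

```text
[ 0.4309 -0.1938  0.0395] [ 2.229  2.214 -0.   ]
```

View pics/e1.png

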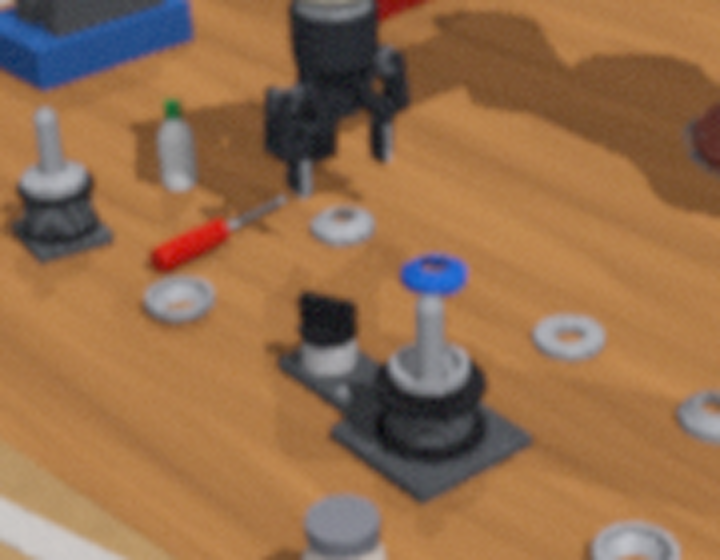

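The gripper hovers open above washer E, which is at (343,225), with its tips at (300,190) and (385,155). I'll keep track of the commanded pose: it is now (.4315,-.193,.038).

Emit:
{"fn": "arm_command", "kwargs": {"targets": [0,0.35,-2,0,1,0,0,-2,0,1,0,0,0,0,1,0,0,0,0,-1,0,0,0,0,-1,0,0,0,0,-1,0,0,0,0,-1,0,0,0,0,-1]}}

```text
clock: 2.15
ee_pos: [0.4332, -0.1915, 0.0021]
tcp_rot: [2.225, 2.21, 0.003]
ft_force: [0.5, 0.7, 6.1]
finger_gap: 0.62
gripper_force: 40.7
```

```bash
python3 - <<'E'
from h import *
for i in range(3):
    s=snapshot("scene"); o=telemetry.get_obs(); print(o["ee_pos"].round(4),o["ft_force"].round(1),o["finger_gap"].round(3),o["gripper_force"])
save(s,"e2.png",crop=(140,200,230,310),k=8)
E
```

```text
Traceback (most recent call last):
AttributeError: 'float' object has no attribute 'round'
```

```bash
python3 - <<'E'
from h import *
for i in range(3):
    s=snapshot("scene"); o=telemetry.get_obs(); print(o["ee_pos"].round(4),o["ft_force"].round(1),o["finger_gap"],o["gripper_force"])
save(s,"e2.png",crop=(140,200,230,310),k=8)
E
```

```text
[ 0.4332 -0.1915  0.0022] [0.3 1.7 6.1] 0.6175624221383601 40.68977493792772
[ 0.4332 -0.1915  0.0021] [0.9 0.4 6.4] 0.6173111730649559 40.691501051187515
[ 0.4332 -0.1915  0.0021] [-0.5  1.5  5.5] 0.6239236244586781 40.692596174776554
```

View pics/e2.png

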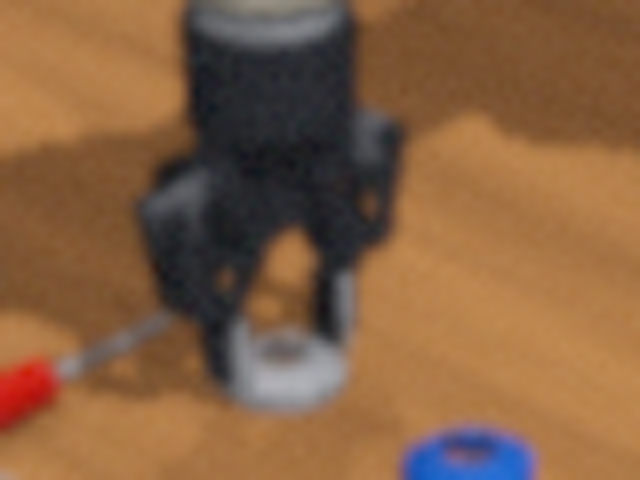

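The pads hold the rim of E; a gap of 0.62 fits 56 mm if the gap is linear in finger angle. Lift and carry.

Emit:
{"fn": "arm_command", "kwargs": {"targets": [0,0,2,0,-1,0,0,3.5,0,-1,0,0,3.5,0,-1,0,0,3.5,0,-1,0,0,3.5,0,-1,0,0,0,0,-1,2.05,3.5,0,0,-1,2.05,3.5,0,0,-1]}}

```text
clock: 3.02
ee_pos: [0.4727, -0.1212, 0.1615]
tcp_rot: [2.231, 2.205, 0.003]
ft_force: [1.6, -0.1, -0.9]
finger_gap: 0.616
gripper_force: 42.0
```

Emit:
{"fn": "arm_command", "kwargs": {"targets": [2.05,3.5,0,0,-1,2.05,3.5,0,0,-1,2.05,3.5,0,0,-1,2.05,3.5,0,0,-1,2.05,3.5,0,0,-1,2.1,3.55,0,0,-1,0,0,0,0,-1,0,0,0,0,-1]}}

```text
clock: 3.68
ee_pos: [0.5958, 0.0922, 0.1593]
tcp_rot: [2.224, 2.218, 0.0]
ft_force: [0.3, -0.5, -1.1]
finger_gap: 0.617
gripper_force: 42.1
```

```bash
python3 - <<'E'
from h import *
for i in range(2):
    s=snapshot("scene"); o=telemetry.get_obs(); print(o["clock"],o["ee_pos"].round(4),o["tcp_rot"].round(3),o["ft_force"].round(1),o["finger_gap"],o["gripper_force"])
t=snapshot("top");P=cloud(s);T=cloud(t)
np.savez("held.npz",P=P,T=T,c=s["color"],t=t["color"])
a=cv2.resize(s["color"][130:250,220:340],(540,540),interpolation=2)
cv2.imwrite("pics/e3.png",a[...,::-1])
cv2.imwrite("pics/e3t.png",cv2.resize(t["color"][150:250,210:310],(500,500),interpolation=2)[...,::-1])
E
```

```text
3.7333 [0.5953 0.0909 0.1592] [ 2.226  2.216 -0.   ] [-0.8 -0.6 -0.4] 0.615451032619053 42.10163617506623
3.7833 [0.595  0.0901 0.1592] [ 2.228  2.214 -0.   ] [ 0.  -0.  -1.1] 0.6193350058716226 42.10085252299905
```

View pics/e3.png

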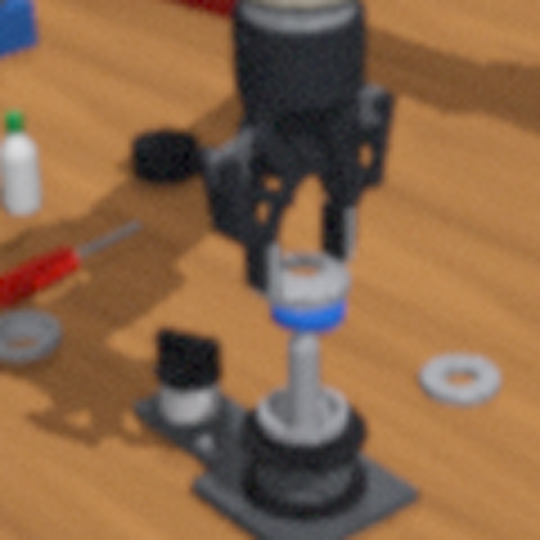

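The held washer is at (310,285) in the crop, above the arbor tip at (303,335). The knob stand and its dish are intact. I'll compare axes with fixed-radius cylinder fits from the same camera.

```bash
cat >> h.py <<'E'
from scipy.optimize import least_squares
def cyl(P,c,zlo,zhi,R,az=None,tol=.006):
    d=np.hypot(P[...,0]-c[0],P[...,1]-c[1]); m=(d<R+tol)&(d>R-tol)&(P[...,2]>zlo)&(P[...,2]<zhi)
    q=P[m]
    if az is not None:
        a=np.arctan2(q[:,1]-c[1],q[:,0]-c[0]); q=q[(a>az[0])&(a<az[1])]
    f=least_squares(lambda x:np.hypot(q[:,0]-x[0],q[:,1]-x[1])-R,c,loss="soft_l1",f_scale=.001)
    return (f.x*1e3).round(1),len(q),round(2e3*f.cost/len(q),4),q[:,2].min().round(4),q[:,2].max().round(4)
E
python3 - <<'E'
from h import *
D=np.load("held.npz");P=D["P"];Q=np.load("scene0.npz")["P"]
c=(.595,.091)
d=np.hypot(P[...,0]-c[0],P[...,1]-c[1]);m=(d<.034)&(P[...,2]>.14)&(P[...,2]<.19)
q=P[m];print(len(q));a=np.degrees(np.arctan2(q[:,1]-c[1],q[:,0]-c[0]))
for lo in range(-180,180,30):
    k=(a>=lo)&(a<lo+30); print(lo,k.sum(),np.c_[d[m][k]*1e3,q[k,2]*1e3].round(0)[:8].tolist())
for az in(None,(.1,1.6)): 
  print("washer",cyl(P,c,.155,.167,.028,az))
  for X in(P,Q):print("arbor",cyl(X,(.596,.093),.085,.112,.010,az),"reel",cyl(X,(.596,.093),.047,.053,.041,az))
E
```

```text
245
-180 33 [[26.0, 190.0], [27.0, 186.0], [28.0, 186.0], [29.0, 181.0], [31.0, 181.0], [28.0, 179.0], [28.0, 180.0], [28.0, 181.0]]
-150 10 [[14.0, 170.0], [9.0, 172.0], [22.0, 162.0], [22.0, 162.0], [20.0, 163.0], [23.0, 162.0], [21.0, 159.0], [19.0, 161.0]]
-120 7 [[12.0, 172.0], [11.0, 172.0], [21.0, 163.0], [25.0, 158.0], [23.0, 159.0], [24.0, 156.0], [20.0, 157.0]]
-90 2 [[13.0, 172.0], [11.0, 171.0]]
-60 0 []
-30 3 [[33.0, 164.0], [34.0, 166.0], [27.0, 157.0]]
0 38 [[31.0, 189.0], [29.0, 190.0], [34.0, 187.0], [33.0, 188.0], [30.0, 187.0], [33.0, 184.0], [31.0, 184.0], [32.0, 185.0]]
30 40 [[18.0, 172.0], [17.0, 172.0], [15.0, 171.0], [22.0, 174.0], [22.0, 171.0], [19.0, 169.0], [24.0, 172.0], [23.0, 172.0]]
60 36 [[22.0, 174.0], [17.0, 170.0], [19.0, 170.0], [22.0, 171.0], [22.0, 171.0], [21.0, 169.0], [24.0, 171.0], [26.0, 169.0]]
90 24 [[19.0, 171.0], [17.0, 172.0], [18.0, 170.0], [22.0, 172.0], [22.0, 170.0], [23.0, 170.0], [25.0, 169.0], [26.0, 168.0]]
120 13 [[19.0, 172.0], [18.0, 172.0], [21.0, 171.0], [24.0, 168.0], [16.0, 170.0], [21.0, 170.0], [23.0, 168.0], [26.0, 1
[... 365 characters left out ...]
(0.001), np.float64(0.0491), np.float64(0.0528))
arbor (array([597.1,  94.4]), 58, np.float64(0.0013), np.float64(0.0853), np.float64(0.1117)) reel (array([595.3,  93.7]), 25, np.float64(0.0013), np.float64(0.0494), np.float64(0.053))
washer (array([594.6,  92.5]), 56, np.float64(0.002), np.float64(0.1556), np.float64(0.167))
arbor (array([597.4,  95. ]), 40, np.float64(0.0011), np.float64(0.0857), np.float64(0.1108)) reel (array([595.9,  92.7]), 12, np.float64(0.0009), np.float64(0.0496), np.float64(0.0528))
arbor (array([597.4,  94.3]), 44, np.float64(0.0015), np.float64(0.0867), np.float64(0.1117)) reel (array([595.1,  94.3]), 14, np.float64(0.0015), np.float64(0.0502), np.float64(0.053))
```

Emit:
{"fn": "arm_command", "kwargs": {"targets": [0.1,0.1,-2,0,-1,0,0,-1.5,0,-1,0,0,-1,0,-1,0,0,0,0,-1]}}

```text
clock: 4.17
ee_pos: [0.5944, 0.0902, 0.1112]
tcp_rot: [-2.229, -2.21, 0.004]
ft_force: [-0.5, 0.2, -1.1]
finger_gap: 0.616
gripper_force: 42.1
```

Emit:
{"fn": "arm_command", "kwargs": {"targets": [0,0,-1,0,-1,0,0,-1,0,-1,0,0,-0.7,0,-1,0,0,0,0,-1]}}

```text
clock: 4.5
ee_pos: [0.5948, 0.0912, 0.0846]
tcp_rot: [-2.227, -2.212, 0.004]
ft_force: [0.2, -0.6, -1.8]
finger_gap: 0.614
gripper_force: 42.2
```

Emit:
{"fn": "arm_command", "kwargs": {"targets": [0,0,-0.7,0,-1,0,0,-0.4,0,-1,0,0,0,0,-1,0,0,0,0,-1]}}

```text
clock: 4.83
ee_pos: [0.596, 0.0915, 0.0756]
tcp_rot: [-2.228, -2.214, 0.001]
ft_force: [0.7, -0.3, -0.9]
finger_gap: 0.618
gripper_force: 42.3
```

Emit:
{"fn": "arm_command", "kwargs": {"targets": [0,0,-0.3,0,-1,0,0,0,0,-1,0,0,0,0,0.2,0,0,0,0,1,0,0,0,0,1,0,0,0,0,1,0,0,2,0,1,0,0,3.5,0,1]}}

```text
clock: 5.5
ee_pos: [0.5926, 0.0913, 0.1233]
tcp_rot: [-2.224, -2.209, 0.011]
ft_force: [0.2, -0.3, -0.1]
finger_gap: 0.999
gripper_force: 0.0
```

Emit:
{"fn": "arm_command", "kwargs": {"targets": [0,0,4,0,1,0,-2,1,0,1,0.2,-3.8,0,0,1,0.3,-3.8,0,0,1,0.3,-3.8,0,0,1,0.3,-3.8,0,0,1,0.3,-3.8,0,0,1,0.3,-3.8,0,0,1]}}

```text
clock: 6.17
ee_pos: [0.6131, -0.1585, 0.1783]
tcp_rot: [2.228, 2.214, 0.001]
ft_force: [1.3, 0.3, 0.1]
finger_gap: 0.999
gripper_force: 0.0
```

```bash
python3 - <<'E'
from h import *
s=snapshot("scene");t=snapshot("top"); o=telemetry.get_obs(); print(o["clock"],o["ee_pos"].round(4),o["ft_force"].round(1))
P=cloud(s);T=cloud(t)
for X in (P,T): print(prof(X,(.596,.093),(12,17,20,22,24,26,28,30,34,40)),ring(X,(.596,.093),.066,.09))
print(ring(T,(.6148,-.1842),.004,.03))
E
```

```text
6.2667 [ 0.6132 -0.1618  0.1783] [ 0.1  0.3 -0.3]
[(12, 87.4), (17, 83.6), (20, 82.8), (22, 79.9), (24, 74.3), (26, 70.3), (28, 55.5), (30, 32.3), (34, 53.1)] (array([597.5,  96. ]), array([0., 0.]), np.float64(165.0))
[(12, 84.1), (17, 82.9), (20, 81.2), (22, 80.7), (24, 78.8), (26, 76.6), (28, 57.8), (30, 55.0), (34, 54.2)] (array([595. ,  92.5]), array([0., 0.]), np.float64(305.0))
(array([ 615.4, -187.4]), array([0.9, 2.2]), np.float64(39.0))
```

Washer 1 is seated, with its crown at about 84 mm. On to dish B.

Emit:
{"fn": "arm_command", "kwargs": {"targets": [0.1,-2.6,-3,0,1,0,0,-4,0,1,0,0,-4,0,1,0,0,-2,0,1,0,0,0,0,1,0,0,0,0,1,0,0,0,0,1]}}

```text
clock: 6.85
ee_pos: [0.6158, -0.1827, 0.0502]
tcp_rot: [2.226, 2.213, 0.002]
ft_force: [0.6, 1.2, 0.1]
finger_gap: 1.0
gripper_force: 0.0
```

Emit:
{"fn": "arm_command", "kwargs": {"targets": [0,-0.15,-2.2,0,1,0,0,-2.2,0,1,0,0,0,0,1,0,0,0,0,-1,0,0,0,0,-1,0,0,0,0,-1,0,0,0,0,-1,0,0,0,0,-1]}}

```text
clock: 7.52
ee_pos: [0.6168, -0.185, 0.0072]
tcp_rot: [2.224, 2.21, 0.004]
ft_force: [1.6, 0.3, 6.5]
finger_gap: 0.629
gripper_force: 41.5
```

Emit:
{"fn": "arm_command", "kwargs": {"targets": [0,0,2,0,-1,0,0,3.5,0,-1,0,0,3.5,0,-1,0,0,3.5,0,-1,0,0,3,0,-1,0,0,0,0,-1,-0.2,3,0,0,-1,-0.2,3.8,0,0,-1]}}

```text
clock: 8.18
ee_pos: [0.6104, -0.1176, 0.16]
tcp_rot: [2.231, 2.208, 0.001]
ft_force: [0.3, 1.5, -1.4]
finger_gap: 0.627
gripper_force: 42.4
```

Emit:
{"fn": "arm_command", "kwargs": {"targets": [-0.2,3.8,0,0,-1,-0.3,3.8,0,0,-1,-0.3,3.8,0,0,-1,-0.3,3.8,0,0,-1,-0.2,3.6,0,0,-1,-0.1,2,0,0,-1,0,0,0,0,-1,0,0,0,0,-1]}}

```text
clock: 8.85
ee_pos: [0.5956, 0.0928, 0.1585]
tcp_rot: [2.226, 2.217, -0.001]
ft_force: [0.6, -0.5, -0.9]
finger_gap: 0.626
gripper_force: 42.4
```

```bash
python3 - <<'E'
from h import *
s=snapshot("scene");s=snapshot("scene"); o=telemetry.get_obs(); print(o["clock"],o["ee_pos"].round(4),o["ft_force"].round(1),o["finger_gap"])
P=cloud(s); c=o["ee_pos"][:2]
for az in(None,(.1,1.6)): print(cyl(P,c,.157,.169,.028,az),cyl(P,(.596,.093),.09,.112,.01,az))
E
```

```text
8.95 [0.5961 0.0912 0.1586] [-0.2 -1.  -1. ] 0.6288748847690788
(array([598.5,  92.2]), 110, np.float64(0.0027), np.float64(0.1572), np.float64(0.1686)) (array([596.2,  94.3]), 45, np.float64(0.0009), np.float64(0.0901), np.float64(0.1113))
(array([597.8,  91. ]), 47, np.float64(0.0025), np.float64(0.1577), np.float64(0.1677)) (array([596.4,  94. ]), 34, np.float64(0.0011), np.float64(0.0901), np.float64(0.1113))
```

Emit:
{"fn": "arm_command", "kwargs": {"targets": [0,0.1,-1.5,0,-1,0,0,-1,0,-1,0,0,-1,0,-1,0,0,0,0,-1]}}

```text
clock: 9.28
ee_pos: [0.5944, 0.0919, 0.1204]
tcp_rot: [-2.228, -2.211, 0.006]
ft_force: [-0.4, 0.2, -1.5]
finger_gap: 0.628
gripper_force: 42.4
```

Emit:
{"fn": "arm_command", "kwargs": {"targets": [0,0,-1,0,-1,0,0,-1,0,-1,0,0,-0.6,0,-1,0,0,-0.3,0,-1,0,0,0,0,-1,0,0,0,0,-1]}}

```text
clock: 9.78
ee_pos: [0.5961, 0.093, 0.0947]
tcp_rot: [-2.228, -2.214, 0.0]
ft_force: [-0.1, 0.0, -1.1]
finger_gap: 0.627
gripper_force: 42.4
```

Emit:
{"fn": "arm_command", "kwargs": {"targets": [0,0,-0.2,0,-1,0,0,0,0,-1,0,0,0,0,0.2,0,0,0,0,1,0,0,0,0,1,0,0,0,0,1,0,0,2,0,1,0,0,3.5,0,1]}}

```text
clock: 10.45
ee_pos: [0.5927, 0.0928, 0.1432]
tcp_rot: [-2.224, -2.209, 0.012]
ft_force: [0.2, 0.4, 0.4]
finger_gap: 1.001
gripper_force: 0.0
```

Emit:
{"fn": "arm_command", "kwargs": {"targets": [0,0,2.5,0,1,-2.4,1.9,0,0,1,-2.9,2.2,0,0,1,-2.9,2.2,0,0,1,-2.9,2.2,0,0,1,-2.9,2.2,0,0,1,-2.9,2.2,-1,0,1,0,0,-2,0,1]}}

```text
clock: 11.12
ee_pos: [0.4252, 0.2254, 0.1453]
tcp_rot: [2.223, 2.219, 0.009]
ft_force: [0.9, 0.0, 0.2]
finger_gap: 1.005
gripper_force: 0.0
```

```bash
python3 - <<'E'
from h import *
s=snapshot("scene");t=snapshot("top"); o=telemetry.get_obs(); print(o["clock"],o["ee_pos"].round(4),o["ft_force"].round(1))
P=cloud(s);T=cloud(t)
for X in (P,T): print(prof(X,(.596,.093),(11,13,17,20,22,24,26,28,30,34,40)),ring(X,(.596,.093),.091,.107))
save(s,"s2.png",crop=(150,250,230,330),k=5)
E
```

```text
11.2167 [0.4243 0.222  0.1401] [-0.7 -0.3  0.1]
[(11, 106.1), (13, 93.5), (17, 87.6), (20, 86.2), (22, 83.8), (24, 80.3), (26, 76.6), (28, 68.8), (30, 32.6), (34, 52.1)] (array([596.5,  96.5]), array([0., 0.]), np.float64(76.0))
[(11, 57.4), (13, 86.1), (17, 88.9), (20, 91.2), (22, 94.8), (24, 98.8), (26, 97.8), (28, 66.0), (30, 54.6), (34, 54.7)] (array([594.8,  93.5]), array([0.2, 0. ]), np.float64(189.0))
```

Emit:
{"fn": "arm_command", "kwargs": {"targets": [0,0,-4,0,1,0,0,-4,0,1,0,0,0,0,1,0,0,0,0,1,0,0,0,0,1]}}

```text
clock: 11.63
ee_pos: [0.4289, 0.222, 0.065]
tcp_rot: [2.229, 2.213, 0.003]
ft_force: [0.5, 0.0, -0.5]
finger_gap: 1.001
gripper_force: 0.0
```

Dish seated, with its rim at about 100 mm. Now grasp C.

Emit:
{"fn": "arm_command", "kwargs": {"targets": [0,0,-3.2,0,1,0,0,-3.1,0,1,0,0,0,0,1,0,0,0,0,-1,0,0,0,0,-1,0,0,0,0,-1,0,0,0,0,-1,0,0,0,0,-1]}}

```text
clock: 12.3
ee_pos: [0.4301, 0.2236, 0.0063]
tcp_rot: [2.228, 2.214, 0.006]
ft_force: [-9.9, -1.4, 25.1]
finger_gap: 0.397
gripper_force: 45.9
```

The arm hadn't settled when the fingers closed, so they slid onto the cone. I'll open, rise and look.

Emit:
{"fn": "arm_command", "kwargs": {"targets": [0,0,0,0,0,0,0,0,0,1,0,0,0,0,1,0,0,3,0,1,0,0,3,0,1,0,0,0,0,1,0,0,0,0,1]}}

```text
clock: 12.88
ee_pos: [0.4291, 0.2226, 0.0628]
tcp_rot: [2.227, 2.213, 0.008]
ft_force: [-0.3, -0.6, 0.3]
finger_gap: 1.004
gripper_force: 0.0
```

```bash
python3 - <<'E'
from h import *
s=snapshot("scene"); t=snapshot("top");o=telemetry.get_obs(); print(o["clock"],o["ee_pos"].round(4),o["tcp_rot"].round(3),o["ft_force"].round(1))
P=cloud(s);T=cloud(t)
print(ring(P,(.428,.2225),.004,.03),ring(T,(.428,.2225),.004,.03)); c=ring(P,(.428,.2225),.004,.03)[0]/1e3; print(prof(P,c))
save(s,"c1.png",crop=(175,295,310,430),k=4)
E
```

```text
12.9833 [0.4268 0.2218 0.0596] [-2.228e+00 -2.214e+00  1.000e-03] [-1.4 -0.2 -0.7]
(array([431.9, 226.4]), array([0.5, 0.4]), np.float64(142.0)) (array([434.2, 214.5]), array([0.2, 0. ]), np.float64(4.0))
[(10, 241.4), (14, 166.4), (16, 170.0), (18, 168.3), (20, 166.7), (22, 178.6), (24, 238.8), (26, 244.8), (28, 272.4)]
```

View pics/c1.png

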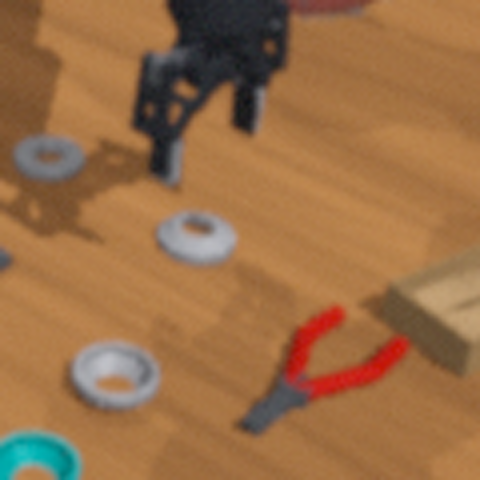

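The washer at (197,237) still lies flat, crown up, and hasn't really moved. I'll regrasp with time to settle.

Emit:
{"fn": "arm_command", "kwargs": {"targets": [0.1,0,-2.5,0,1,0,0,-2,0,1,0,0,-1.6,0,1,0,0,0,0,1,0,0,0,0,1,0,0,0,0,1]}}

```text
clock: 13.48
ee_pos: [0.4281, 0.2219, -0.0011]
tcp_rot: [-2.228, -2.214, 0.001]
ft_force: [-0.2, -0.0, 0.3]
finger_gap: 0.998
gripper_force: 0.0
```

Emit:
{"fn": "arm_command", "kwargs": {"targets": [0,0,0,0,-1,0,0,0,0,-1,0,0,0,0,-1,0,0,0,0,-1,0,0,0,0,-1,0,0,0,0,-1]}}

```text
clock: 13.98
ee_pos: [0.4291, 0.2223, 0.0006]
tcp_rot: [2.228, 2.214, 0.002]
ft_force: [-3.0, -1.8, 7.1]
finger_gap: 0.628
gripper_force: 40.6
```

Emit:
{"fn": "arm_command", "kwargs": {"targets": [0,0,2,0,-1,0,0,3.5,0,-1,0,0,3.5,0,-1,0,0,3.5,0,-1,0,0,3.5,0,-1,0,0,0,0,-1,2.4,-1.9,0,0,-1,2.9,-2.2,0,0,-1]}}

```text
clock: 14.65
ee_pos: [0.4812, 0.1816, 0.1601]
tcp_rot: [2.224, 2.218, 0.004]
ft_force: [1.1, 0.6, -1.8]
finger_gap: 0.624
gripper_force: 42.3
```

Emit:
{"fn": "arm_command", "kwargs": {"targets": [2.9,-2.2,0,0,-1,2.9,-2.2,0,0,-1,2.9,-2.2,0,0,-1,2.8,-2.2,0,0,-1,0,0,0,0,-1,0,0,0,0,-1]}}

```text
clock: 15.15
ee_pos: [0.5969, 0.0917, 0.1582]
tcp_rot: [-2.231, -2.211, 0.001]
ft_force: [-1.2, 1.1, -1.3]
finger_gap: 0.624
gripper_force: 42.4
```

```bash
python3 - <<'E'
from h import *
s=snapshot("scene");s=snapshot("scene"); o=telemetry.get_obs(); print(o["clock"],o["ee_pos"].round(4),o["ft_force"].round(1),o["finger_gap"])
P=cloud(s); c=o["ee_pos"][:2]
for az in(None,(.1,1.6)): print(cyl(P,c,.157,.167,.028,az),cyl(P,(.596,.093),.1,.115,.01,az))
E
```

```text
15.25 [0.5954 0.0932 0.1582] [-0.   0.  -0.5] 0.6242144453160582
(array([596.5,  94. ]), 77, np.float64(0.0027), np.float64(0.157), np.float64(0.1669)) (array([596.6,  94.9]), 34, np.float64(0.0013), np.float64(0.1001), np.float64(0.115))
(array([595.2,  93.8]), 47, np.float64(0.0024), np.float64(0.157), np.float64(0.1666)) (array([596.5,  95.1]), 27, np.float64(0.0015), np.float64(0.1001), np.float64(0.115))
```

Emit:
{"fn": "arm_command", "kwargs": {"targets": [0.1,0.1,-1.5,0,-1,0,0,-1,0,-1,0,0,-1,0,-1,0,0,-1,0,-1,0,0,0,0,-1,0,0,0,0,-1]}}

```text
clock: 15.75
ee_pos: [0.5962, 0.0942, 0.1127]
tcp_rot: [-2.227, -2.214, 0.003]
ft_force: [0.3, 0.5, 0.1]
finger_gap: 0.628
gripper_force: 42.4
```

Emit:
{"fn": "arm_command", "kwargs": {"targets": [0,0,-0.6,0,-1,0,0,-0.4,0,-1,0,0,0,0,-1,0,0,0,0,-1]}}

```text
clock: 16.08
ee_pos: [0.597, 0.0939, 0.1036]
tcp_rot: [-2.228, -2.214, 0.0]
ft_force: [-0.0, 1.1, -0.6]
finger_gap: 0.622
gripper_force: 42.4
```

Emit:
{"fn": "arm_command", "kwargs": {"targets": [0,0,-0.2,0,-1,0,0,0,0,-1,0,0,0,0,0.2,0,0,0,0,1,0,0,0,0,1,0,0,0,0,1,0,0,2,0,1,0,0,3,0,1]}}

```text
clock: 16.75
ee_pos: [0.5945, 0.0938, 0.1483]
tcp_rot: [-2.225, -2.211, 0.009]
ft_force: [0.1, 0.0, 0.1]
finger_gap: 1.002
gripper_force: 0.0
```

Emit:
{"fn": "arm_command", "kwargs": {"targets": [0,0,2,0,1,-0.2,-3,0,5.6,1,-0.3,-3.5,0,5.6,1,-0.2,-3.5,0,5.6,1,-0.2,-2.1,0,5.7,1,0,0,-2,0,1,0,0,0,0,1,0,0,0,0,1]}}

```text
clock: 17.42
ee_pos: [0.5872, -0.027, 0.1507]
tcp_rot: [-1.753, -2.604, 0.001]
ft_force: [-0.2, -0.4, 0.1]
finger_gap: 1.004
gripper_force: 0.0
```

```bash
python3 - <<'E'
from h import *
s=snapshot("scene");t=snapshot("top"); o=telemetry.get_obs(); print(o["clock"],o["ee_pos"].round(4),o["tcp_rot"].round(3),o["ft_force"].round(1),o["ft_torque"].round(3))
P=cloud(s);T=cloud(t)
for X in (P,T): print(prof(X,(.596,.093),(11,13,15,17,20,22,24,26,28,30,34,40)),ring(X,(.596,.093),.101,.120))
save(s,"s3.png",crop=(130,250,220,340),k=4)
E
```

```text
17.5167 [ 0.5884 -0.0265  0.1523] [1.753 2.607 0.   ] [ 0.1 -0.1  0.5] [-0.034 -0.073 -0.056]
[(11, 115.1), (13, 116.6), (15, 113.3), (17, 110.8), (20, 82.8), (22, 107.3), (24, 80.0), (26, 77.0), (28, 68.8), (30, 37.6), (34, 41.6)] (array([598.3,  98.2]), array([0.2, 0.2]), np.float64(145.0))
[(11, 113.5), (13, 112.0), (15, 112.2), (17, 111.9), (20, 109.8), (22, 108.8), (24, 108.0), (26, 101.8), (28, 73.8), (30, 54.6), (34, 54.3)] (array([596.,  95.]), array([0., 0.]), np.float64(319.0))
```

View pics/s3.png

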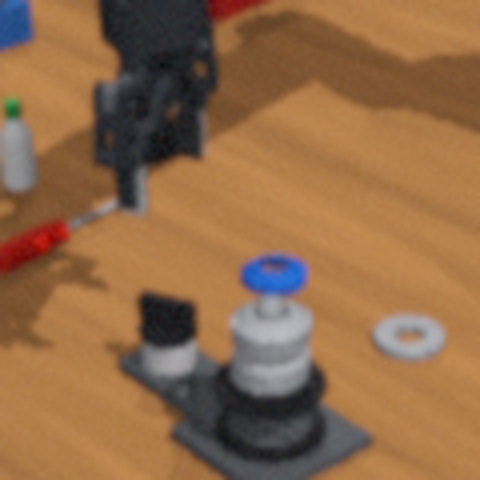

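The stack at (270,340) in the crop shows alternating faces with its crown at about 115 mm. Now descend on the knob and grip.

Emit:
{"fn": "arm_command", "kwargs": {"targets": [0,0,-3.5,0,1,0,0,-3.5,0,1,0,0,-2,0,1,0,0,-1.2,0,1,0,0,0,0,1,0,0,0,0,1,0,0,0,0,1]}}

```text
clock: 18.1
ee_pos: [0.59, -0.0271, 0.0522]
tcp_rot: [1.751, 2.604, 0.002]
ft_force: [-0.4, 0.1, 0.3]
finger_gap: 0.996
gripper_force: 0.0
```

Emit:
{"fn": "arm_command", "kwargs": {"targets": [0,0,0,0,-1,0,0,0,0,-1,0,0,0,0,-1,0,0,0,0,-1,0,0,0,0,-1,0,0,0,0,-1,0,0,0,0,-1,0,0,0,0,-1], "newtons": 70}}

```text
clock: 18.77
ee_pos: [0.5894, -0.0267, 0.0504]
tcp_rot: [1.753, 2.605, 0.004]
ft_force: [4.9, 3.1, -0.5]
finger_gap: 0.122
gripper_force: 70.5
```

```bash
cat > st.py <<'E'
from h import *
o=telemetry.get_obs(); t=[]
for i in range(4): snapshot("top"); o=telemetry.get_obs(); t.append(o["ft_torque"])
v=o["tcp_rot"]; print(o["clock"],o["ee_pos"].round(4),"yaw",np.degrees(2*np.arctan2(v[1],v[0]))%360,"F",o["ft_force"].round(1),"T",np.mean(t,0).round(3),np.std(t,0).round(3),o["finger_gap"],o["qpos"].round(2))
E
python3 st.py
```

```text
18.9667 [ 0.5894 -0.0267  0.0504] yaw 112.12679488858097 F [ 4.2  2.7 -0.2] T [ 0.424 -0.685 -0.029] [0.012 0.012 0.038] 0.12257647560507653 [-0.17  0.15  1.83  0.    1.16 -0.56]
```

Emit:
{"fn": "arm_command", "kwargs": {"targets": [0,0,0,-4,-1,0,0,0,-4,-1,0,0,0,-4,-1,0,0,0,-4,-1,0,0,0,-4,-1,0,0,0,-4,-1]}}

```text
clock: 19.47
ee_pos: [0.5893, -0.0266, 0.0504]
tcp_rot: [2.26, 2.18, 0.004]
ft_force: [5.4, 2.3, -0.5]
finger_gap: 0.122
gripper_force: 70.5
```

```bash
python3 st.py
```

```text
19.6667 [ 0.5893 -0.0266  0.0504] yaw 88.12610306200678 F [4.8 2.8 0.3] T [ 0.466 -0.598 -0.025] [0.017 0.028 0.02 ] 0.11696747975878652 [-0.17  0.15  1.83  0.    1.16 -0.14]
```

Emit:
{"fn": "arm_command", "kwargs": {"targets": [0,0,0,-3,-1,0,0,0,-3,-1]}}

```text
clock: 19.83
ee_pos: [0.5893, -0.0266, 0.0504]
tcp_rot: [2.37, 2.06, 0.004]
ft_force: [4.4, 2.3, -0.8]
finger_gap: 0.122
gripper_force: 70.5
```

```bash
python3 st.py
```

```text
20.0333 [ 0.5893 -0.0266  0.0504] yaw 82.1237661762464 F [ 4.3  2.7 -0.5] T [ 0.494 -0.584 -0.025] [0.004 0.039 0.041] 0.12161040864928147 [-0.17  0.15  1.83  0.    1.16 -0.04]
```

Emit:
{"fn": "arm_command", "kwargs": {"targets": [0,0,0,-3,-1,0,0,0,-3,-1]}}

```text
clock: 20.2
ee_pos: [0.5893, -0.0265, 0.0504]
tcp_rot: [2.475, 1.934, 0.004]
ft_force: [4.2, 3.3, 0.1]
finger_gap: 0.118
gripper_force: 70.6
```

```bash
python3 st.py
```

```text
20.4 [ 0.5893 -0.0265  0.0504] yaw 76.12629500128186 F [4.6 2.7 0. ] T [ 0.516 -0.604 -0.007] [0.039 0.023 0.016] 0.1220220978066615 [-0.17  0.15  1.83  0.    1.16  0.07]
```

Emit:
{"fn": "arm_command", "kwargs": {"targets": [0,0,0,-3,-1,0,0,0,-3,-1]}}

```text
clock: 20.57
ee_pos: [0.5893, -0.0265, 0.0504]
tcp_rot: [2.573, 1.802, 0.004]
ft_force: [5.2, 3.2, 0.0]
finger_gap: 0.123
gripper_force: 70.6
```

```bash
python3 st.py
```

```text
20.7667 [ 0.5892 -0.0265  0.0504] yaw 70.12388514348356 F [ 4.1  2.2 -0.9] T [ 0.539 -0.6    0.012] [0.034 0.03  0.049] 0.11868459425059778 [-0.17  0.15  1.83  0.    1.16  0.17]
```

```bash
sed -i 's/range(4)/range(8)/' st.py
```

Emit:
{"fn": "arm_command", "kwargs": {"targets": [0,0,0,-3,-1,0,0,0,-3,-1]}}

```text
clock: 20.93
ee_pos: [0.5892, -0.0265, 0.0504]
tcp_rot: [2.664, 1.665, 0.004]
ft_force: [4.9, 3.1, 0.2]
finger_gap: 0.12
gripper_force: 70.6
```

```bash
python3 st.py
```

```text
21.3333 [ 0.5892 -0.0265  0.0504] yaw 64.12584677438464 F [ 3.6  2.4 -0.3] T [ 0.552 -0.579 -0.033] [0.023 0.042 0.046] 0.11815061320766487 [-0.17  0.15  1.83  0.    1.16  0.28]
```

Emit:
{"fn": "arm_command", "kwargs": {"targets": [0,0,0,-3,-1,0,0,0,-3,-1]}}

```text
clock: 21.5
ee_pos: [0.5892, -0.0265, 0.0504]
tcp_rot: [2.747, 1.523, 0.004]
ft_force: [4.0, 3.9, 0.2]
finger_gap: 0.123
gripper_force: 70.6
```

```bash
python3 st.py
```

```text
21.9 [ 0.5892 -0.0265  0.0504] yaw 58.12224472561583 F [ 3.8  3.4 -0.7] T [ 0.567 -0.575 -0.012] [0.038 0.03  0.033] 0.11960611509793534 [-0.17  0.15  1.83  0.    1.16  0.38]
```

```bash
cat > st2.py <<'E'
from h import *
for i in range(2):
    o=telemetry.get_obs(); print(o["clock"],o["effort"][5].round(4),o["ft_torque"][2].round(3),o["joint_velocities"][5].round(4)); s=snapshot("scene")
E
python3 st2.py
python3 -c "
from h import *
s=snapshot('scene');save(s,'k1.png',crop=(190,240,235,295),k=10)"
```

```text
21.9 -0.0288 -0.023 -0.0001
21.95 -0.0287 -0.023 0.0001
```

Emit:
{"fn": "arm_command", "kwargs": {"targets": [0,0,0,-2,-1]}}

```text
clock: 22.13
ee_pos: [0.5892, -0.0265, 0.0504]
tcp_rot: [2.772, 1.478, 0.004]
ft_force: [4.6, 3.6, -0.9]
finger_gap: 0.123
gripper_force: 70.6
```

```bash
python3 st2.py
```

```text
22.1333 -0.396 0.192 0.4496
22.1833 0.1494 0.122 -0.0606
```

View pics/k1.png

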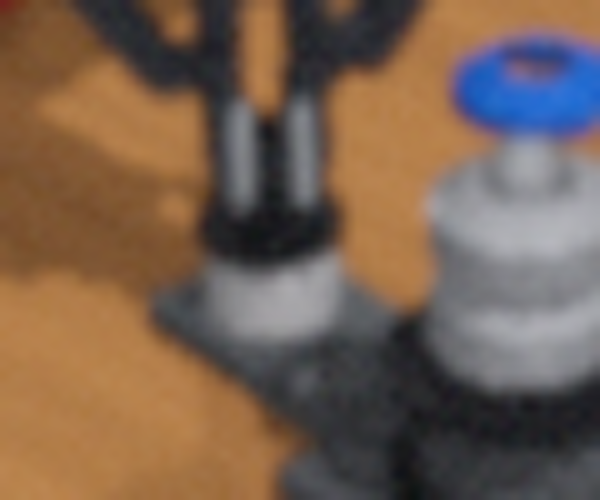

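The gripper holds the bar at (265,160) and the pointer can't be made out. The joint effort just jumped to about 0.15 N m; I'll check the settled value.

```bash
python3 st2.py; python3 st.py
```

```text
22.2333 0.1462 -0.054 -0.0197
22.2833 0.0283 0.014 -0.0028
22.7333 [ 0.5892 -0.0265  0.0504] yaw 56.127600928042526 F [ 3.6  2.1 -0.1] T [ 0.581 -0.593  0.013] [0.022 0.025 0.021] 0.1206658927442441 [-0.17  0.15  1.83  0.    1.16  0.42]
```

Emit:
{"fn": "arm_command", "kwargs": {"targets": [0,0,0,-2,-1,0,0,0,-2,-1]}}

```text
clock: 22.9
ee_pos: [0.5893, -0.0265, 0.0504]
tcp_rot: [2.823, 1.379, 0.005]
ft_force: [4.2, 2.8, -0.0]
finger_gap: 0.12
gripper_force: 70.6
```

```bash
python3 st2.py; python3 st2.py
```

```text
22.9 -0.2116 0.114 0.4164
22.95 0.192 0.04 -0.0673
23.0 0.1449 0.001 -0.02
23.05 0.0189 0.026 -0.004
```

Emit:
{"fn": "arm_command", "kwargs": {"targets": [0,0,0,-0.4,-1,0,0,0,-0.4,-1,0,0,0,-0.4,-1,0,0,0,-0.4,-1,0,0,0,-0.4,-1]}}

```text
clock: 23.52
ee_pos: [0.5892, -0.0264, 0.0504]
tcp_rot: [2.846, 1.331, 0.004]
ft_force: [3.7, 3.2, 0.3]
finger_gap: 0.119
gripper_force: 70.6
```

```bash
python3 st2.py; python3 st2.py; python3 st2.py
```

```text
23.5167 0.0818 0.143 0.0831
23.5667 0.1326 0.079 -0.0123
23.6167 0.0989 0.128 -0.0018
23.6667 0.0778 0.079 -0.0002
23.7167 0.0744 0.075 0.0014
23.7667 0.0746 0.016 0.0008
```

Emit:
{"fn": "arm_command", "kwargs": {"targets": [0,0,0,-0.7,-1,0,0,0,-0.7,-1,0,0,0,-0.7,-1,0,0,0,-0.7,-1,0,0,0,-0.7,-1,0,0,0,-0.7,-1,0,0,0,-0.4,-1,0,0,0,-0.3,-1]}}

```text
clock: 24.48
ee_pos: [0.5892, -0.0264, 0.0504]
tcp_rot: [-2.9, -1.208, -0.005]
ft_force: [3.8, 2.9, -0.5]
finger_gap: 0.118
gripper_force: 70.6
```

```bash
python3 st2.py; python3 st2.py; python3 st.py
```

```text
24.4833 0.113 0.17 0.059
24.5333 0.1361 0.086 -0.0095
24.5833 0.0984 0.073 -0.0005
24.6333 0.0827 0.122 0.0014
25.0833 [ 0.5892 -0.0264  0.0504] yaw 45.24244523651447 F [3.3 3.  0.8] T [ 0.62  -0.583  0.086] [0.029 0.033 0.014] 0.11853134008008234 [-0.17  0.15  1.83  0.    1.16  0.61]
```

Torque has held steadily above the 0.03 N m screw drag, so the knob is slipping. The amount is uncertain, so I'll release, clear the view and compare the pointer before and after.

Emit:
{"fn": "arm_command", "kwargs": {"targets": [0,0,0,0,-0.5,0,0,0,0,0,0,0,0,0,0.5,0,0,0,0,1,0,0,3,0,1,0,0,4,0,1,0,0,4,0,1,0,0,0,0,1]}}

```text
clock: 25.75
ee_pos: [0.5932, -0.0281, 0.17]
tcp_rot: [2.892, 1.205, 0.02]
ft_force: [1.9, -1.0, 0.8]
finger_gap: 1.001
gripper_force: 0.0
```

Emit:
{"fn": "arm_command", "kwargs": {"targets": [0,-4,0,0,1,0,-4,0,0,1,0,-4,0,0,1,0,-4,0,0,1,0,-4,0,0,1,0,0,0,0,1,0,0,0,0,1]}}

```text
clock: 26.33
ee_pos: [0.5876, -0.2291, 0.1595]
tcp_rot: [-2.902, -1.203, 0.001]
ft_force: [0.5, -0.3, -0.8]
finger_gap: 1.007
gripper_force: 0.0
```

```bash
python3 - <<'E'
from h import *
def avg(n): return np.mean([snapshot(n)["color"].astype(float) for _ in range(6)],0).astype(np.uint8)
s=snapshot("scene");t=snapshot("top");np.savez("fin.npz",S=avg("scene"),T=avg("top"),PT=cloud(t),PS=cloud(s))
F=np.load("fin.npz");P=F["PT"];c=(.5884,-.0263)
d=np.hypot(P[...,0]-c[0],P[...,1]-c[1]);m=(d<.045)&(P[...,2]>.058)&(P[...,2]<.075)
print("bar",cv2.minAreaRect((P[m][:,:2]*1000).astype(np.float32)))
t0=np.load("top0.npz")["c"];s0=np.load("scene0.npz")["c"]
g=lambda im,r0,r1,c0,c1:cv2.resize(np.clip(im[r0:r1,c0:c1].astype(float)*1.6,0,255).astype(np.uint8),(390,290),interpolation=cv2.INTER_CUBIC)
a=np.hstack([g(t0,188,221,285,329),g(F["T"],188,221,285,329)]);b=np.hstack([g(s0,195,235,235,289),g(F["S"],195,235,235,289)])
cv2.imwrite("pics/ptr.png",np.vstack([a,b])[...,::-1])
E
```

```text
bar ((588.6106567382812, -26.6386775970459), (45.23381423950195, 12.770732879638672), 44.393524169921875)
```

View pics/ptr.png

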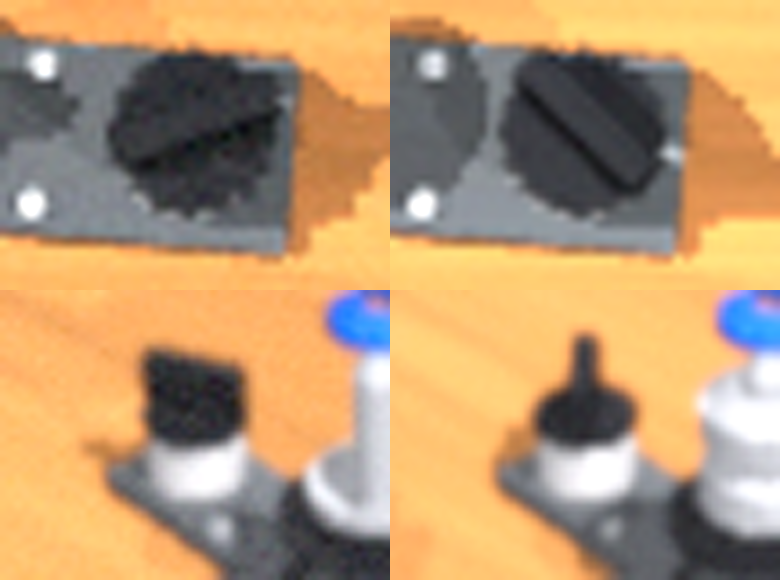

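The final top view (upper right panel) shows the bright pointer at (675,153), with the bar end at (640,180). The initial view (upper left) has a faint bright spot at (287,100), along the bar. I'll turn these into angles.

```bash
python3 - <<'E'
from h import *
s=snapshot("top");M=s["world_from_camera"];f=210/np.tan(np.radians(s["fovy"])/2)
F=np.load("fin.npz")["T"].astype(float).mean(2); I=np.load("top0.npz")["c"].astype(float).mean(2)
for im,(u,v) in((F,(317,205)),(I,(317,199))):
    print(im[v-5:v+6,u-6:u+6].astype(int).tolist())
def xy(u,v,z):
    d=M[:3,:3]@[(u-s["cx"])/f,(v-s["cy"])/f,1]; return (M[:3,3]+d*(z-M[2,3])/d[2])[:2]
for z in(.014,.02,.03):
  for n,(u,v) in dict(fin=(316.6,204.9),ini=(316.9,199)).items():
    e=xy(u,v,z)-[.5885,-.0265]; print(z,n,e.round(4),np.degrees(np.arctan2(e[1],e[0])).round(1))
E
```

```text
[[28, 29, 28, 35, 46, 64, 69, 72, 88, 91, 93, 92], [29, 29, 28, 27, 44, 62, 67, 79, 89, 90, 91, 91], [31, 27, 28, 28, 33, 55, 65, 72, 86, 89, 89, 89], [39, 31, 28, 30, 28, 59, 66, 72, 87, 90, 93, 93], [37, 39, 30, 27, 41, 88, 84, 73, 83, 88, 91, 91], [40, 38, 38, 31, 69, 122, 120, 96, 87, 87, 86, 87], [40, 38, 38, 35, 39, 76, 97, 92, 87, 86, 87, 87], [40, 42, 37, 30, 51, 64, 69, 88, 90, 89, 90, 90], [33, 39, 27, 41, 63, 67, 68, 88, 91, 91, 91, 90], [21, 25, 32, 62, 66, 67, 69, 89, 95, 93, 94, 93], [44, 45, 54, 64, 65, 65, 67, 91, 95, 96, 96, 96]]
[[66, 82, 76, 92, 92, 86, 87, 114, 123, 123, 121, 122], [46, 76, 85, 83, 83, 84, 82, 88, 113, 116, 120, 120], [24, 37, 37, 37, 38, 55, 60, 62, 79, 82, 109, 120], [28, 33, 32, 35, 34, 50, 59, 60, 76, 79, 78, 107], [36, 34, 35, 36, 36, 44, 63, 63, 76, 80, 80, 82], [34, 32, 41, 35, 35, 65, 85, 69, 80, 80, 81, 80], [37, 35, 37, 37, 30, 33, 70, 66, 82, 83, 82, 83], [30, 28, 23, 17, 16, 44, 59, 71, 82, 82, 81, 85], [20, 8, 17, 23, 25, 54, 60, 66, 76, 84, 83, 83], [24, 16, 20, 23, 25, 50, 61, 63, 79, 84, 86, 84], [27, 27, 23, 32, 33, 56, 58, 66, 74, 83, 80, 82]]
0.014 fin [-0.0008 -0.0275] -91.6
0.014 ini [ 0.014 -0.028] -63.4
0.02 fin [-0.0017 -0.027 ] -93.6
0.02 ini [ 0.013  -0.0276] -64.8
0.03 fin [-0.0032 -0.0264] -97.0
0.03 ini [ 0.0114 -0.0269] -67.1
```

The pointer turned only about 29° while the bar turned about 67°, so the knob has slipped about 0.65 rad, which is too far. I can try to mend it: turn back past the screw's lower stop to take up some slip, then turn clockwise to the stop again. Regrip first.

Emit:
{"fn": "arm_command", "kwargs": {"targets": [0,4,0,0,1,0,4,0,0,1,0,4,0,0,1,0,4,0,0,1,0,4,0,0,1,0,0,-3,0,1,0,0,0,0,1,0,0,0,0,1]}}

```text
clock: 27.75
ee_pos: [0.5865, -0.0267, 0.1279]
tcp_rot: [-2.898, -1.208, 0.006]
ft_force: [0.4, -0.5, -0.3]
finger_gap: 1.003
gripper_force: 0.0
```

Emit:
{"fn": "arm_command", "kwargs": {"targets": [0,0,-3,0,1,0,0,-3,0,1,0,0,-2,0,1,0,0,0,0,1,0,0,0,0,1,0,0,0,0,1,0,0,0,0,-1,0,0,0,0,-1]}}

```text
clock: 28.42
ee_pos: [0.5898, -0.0277, 0.0523]
tcp_rot: [2.898, 1.207, 0.005]
ft_force: [-0.3, 0.2, 0.0]
finger_gap: 0.746
gripper_force: 0.0
```

Emit:
{"fn": "arm_command", "kwargs": {"targets": [0,0,0,0,-1,0,0,0,0,-1,0,0,0,0,-1,0,0,0,0,-1,0,0,0,0,-1,0,0,0,0,-1,0,0,0,0,-1,0,0,0,0,-1]}}

```text
clock: 29.08
ee_pos: [0.5885, -0.0273, 0.0503]
tcp_rot: [2.899, 1.208, 0.001]
ft_force: [-0.4, -1.4, 3.7]
finger_gap: 0.12
gripper_force: 69.8
```

Emit:
{"fn": "arm_command", "kwargs": {"targets": [0,0,0,4,-1,0,0,0,7,-1,0,0,0,7,-1,0,0,0,7,-1,0,0,0,7,-1,0,0,0,7,-1,0,0,0,7,-1,0,0,0,7,-1]}}

```text
clock: 29.75
ee_pos: [0.5896, -0.0277, 0.0503]
tcp_rot: [2.047, 2.378, 0.003]
ft_force: [4.5, -2.2, -1.1]
finger_gap: 0.12
gripper_force: 69.3
```

Emit:
{"fn": "arm_command", "kwargs": {"targets": [0,0,0,7,-1,0,0,0,7,-1,0,0,0,7,-1,0,0,0,7,-1,0,0,0,4,-1,0,0,0,1,-1,0,0,0,0.7,-1,0,0,0,0.3,-1]}}

```text
clock: 30.42
ee_pos: [0.5904, -0.0275, 0.0504]
tcp_rot: [1.27, 2.867, 0.003]
ft_force: [5.8, -1.1, -2.5]
finger_gap: 0.123
gripper_force: 69.1
```

```bash
sed -i 's/range(8)/range(4)/' st.py; python3 st2.py; python3 st2.py; python3 st.py
```

```text
30.4167 -0.033 -0.029 -0.0546
30.4667 -0.0214 0.034 0.0092
30.5167 0.005 0.012 0.0024
30.5667 0.0201 0.06 0.0001
30.8167 [ 0.5903 -0.0275  0.0504] yaw 132.21776709502595 F [ 7.3 -2.4 -2. ] T [-0.304 -1.064 -0.009] [0.025 0.021 0.024] 0.12129564648213834 [-0.17  0.15  1.83  0.    1.16 -0.91]
```

Emit:
{"fn": "arm_command", "kwargs": {"targets": [0,0,0,2.5,-1,0,0,0,2.5,-1,0,0,0,2,-1,0,0,0,1.5,-1,0,0,0,1.5,-1,0,0,0,1,-1,0,0,0,0.7,-1,0,0,0,0.3,-1]}}

```text
clock: 31.48
ee_pos: [0.5906, -0.0273, 0.0504]
tcp_rot: [0.963, 2.984, 0.003]
ft_force: [6.3, -0.1, -2.4]
finger_gap: 0.12
gripper_force: 69.1
```

```bash
python3 st2.py; python3 st2.py; python3 st.py
```

```text
31.4833 -0.1515 -0.128 -0.0555
31.5333 -0.1405 -0.096 0.0097
31.5833 -0.1022 -0.075 0.0022
31.6333 -0.0851 -0.079 0.0006
31.8833 [ 0.5905 -0.0272  0.0504] yaw 144.19581414898386 F [ 7.1 -0.  -3.6] T [-0.21  -1.215 -0.094] [0.037 0.012 0.043] 0.12115308808268668 [-0.17  0.15  1.83  0.    1.16 -1.12]
```

The lower stop is reached and the knob slips back (-0.15 N m). I'll take back 20° more, then return clockwise.

Emit:
{"fn": "arm_command", "kwargs": {"targets": [0,0,0,3,-1,0,0,0,3,-1,0,0,0,3,-1,0,0,0,3,-1,0,0,0,3,-1,0,0,0,3,-1,0,0,0,1.5,-1,0,0,0,0.5,-1]}}

```text
clock: 32.55
ee_pos: [0.5908, -0.0268, 0.0504]
tcp_rot: [0.43, 3.105, 0.002]
ft_force: [7.9, 1.6, -3.5]
finger_gap: 0.118
gripper_force: 69.0
```

```bash
python3 st2.py
```

```text
32.55 -0.1931 -0.158 -0.0843
32.6 -0.1543 -0.098 0.0202
```

Emit:
{"fn": "arm_command", "kwargs": {"targets": [0,0,0,-4,-1,0,0,0,-7,-1,0,0,0,-7,-1,0,0,0,-7,-1,0,0,0,-7,-1,0,0,0,-7,-1,0,0,0,-7,-1,0,0,0,-7,-1]}}

```text
clock: 33.32
ee_pos: [0.5899, -0.0277, 0.0503]
tcp_rot: [1.78, 2.583, 0.002]
ft_force: [4.7, -2.3, -1.4]
finger_gap: 0.119
gripper_force: 69.3
```

Emit:
{"fn": "arm_command", "kwargs": {"targets": [0,0,0,-7,-1,0,0,0,-7,-1,0,0,0,-7,-1,0,0,0,-5,-1,0,0,0,-4,-1,0,0,0,-2,-1,0,0,0,-0.7,-1,0,0,0,-0.3,-1]}}

```text
clock: 33.98
ee_pos: [0.5891, -0.0277, 0.0503]
tcp_rot: [2.436, 1.981, 0.002]
ft_force: [3.3, -3.3, 1.5]
finger_gap: 0.122
gripper_force: 69.6
```

```bash
python3 st2.py; python3 st2.py;python3 st.py
```

```text
33.9833 0.0427 0.04 0.0518
34.0333 0.0236 -0.031 -0.0118
34.0833 -0.0148 -0.009 -0.0041
34.1333 -0.0339 -0.014 0.0005
34.3833 [ 0.5891 -0.0277  0.0503] yaw 78.25867033151516 F [ 3.6 -3.1  1.3] T [-0.64  -0.635 -0.042] [0.045 0.032 0.036] 0.12461419546845354 [-0.17  0.15  1.83 -0.    1.16  0.03]
```

Emit:
{"fn": "arm_command", "kwargs": {"targets": [0,0,0,-2.5,-1,0,0,0,-2.5,-1,0,0,0,-2.5,-1,0,0,0,-1.5,-1,0,0,0,-1,-1,0,0,0,-1,-1,0,0,0,-0.7,-1,0,0,0,-0.3,-1]}}

```text
clock: 35.05
ee_pos: [0.5889, -0.0275, 0.0503]
tcp_rot: [2.629, 1.716, 0.001]
ft_force: [2.9, -4.5, 2.0]
finger_gap: 0.12
gripper_force: 69.7
```

```bash
python3 st2.py; python3 st2.py
```

```text
35.05 0.1459 0.131 0.0512
35.1 0.127 0.094 -0.0121
35.15 0.0884 0.089 -0.0032
35.2 0.0711 0.022 -0.0008
```

Emit:
{"fn": "arm_command", "kwargs": {"targets": [0,0,0,-0.5,-1,0,0,0,-0.7,-1,0,0,0,-0.5,-1,0,0,0,-0.3,-1]}}

```text
clock: 35.58
ee_pos: [0.5888, -0.0275, 0.0503]
tcp_rot: [2.659, 1.67, 0.001]
ft_force: [2.8, -3.8, 1.7]
finger_gap: 0.127
gripper_force: 69.7
```

```bash
python3 st2.py; python3 st2.py; python3 st.py
```

```text
35.5833 0.1137 0.175 0.0582
35.6333 0.1281 0.061 -0.009
35.6833 0.0907 0.024 -0.0027
35.7333 0.0748 0.06 -0.0003
35.9833 [ 0.5888 -0.0275  0.0503] yaw 64.26909717255565 F [ 2.4 -3.7  2. ] T [-0.666 -0.557  0.093] [0.032 0.011 0.025] 0.11848836267737282 [-0.17  0.15  1.83 -0.    1.16  0.28]
```

The screw is at its stop and the knob slipping again. Release, clear and verify the pointer against the bar.

Emit:
{"fn": "arm_command", "kwargs": {"targets": [0,0,0,0,-0.5,0,0,0,0,0,0,0,0,0,0.5,0,0,0,0,1,0,0,3,0,1,0,0,4,0,1,0,0,4,0,1,0,0,0,0,1]}}

```text
clock: 36.65
ee_pos: [0.593, -0.0276, 0.1697]
tcp_rot: [2.652, 1.666, 0.018]
ft_force: [1.6, 0.5, 2.5]
finger_gap: 1.002
gripper_force: 0.0
```

Emit:
{"fn": "arm_command", "kwargs": {"targets": [0,-4,0,0,1,0,-4,0,0,1,0,-4,0,0,1,0,-4,0,0,1,0,-4,0,0,1,0,0,0,0,1,0,0,0,0,1]}}

```text
clock: 37.23
ee_pos: [0.5876, -0.2287, 0.1592]
tcp_rot: [-2.662, -1.665, 0.0]
ft_force: [-0.1, 1.0, -0.1]
finger_gap: 1.002
gripper_force: 0.0
```

```bash
python3 - <<'E'
from h import *
L=[snapshot("top") for _ in range(6)];P=cloud(L[-1]);c=(.5884,-.0263)
d=np.hypot(P[...,0]-c[0],P[...,1]-c[1]);m=(d<.045)&(P[...,2]>.058)&(P[...,2]<.075)
print("bar",cv2.minAreaRect((P[m][:,:2]*1000).astype(np.float32)))
F=np.mean([x["color"] for x in L],0).mean(2); print(F[200:211,311:323].astype(int).tolist())
print(prof(P,(.596,.094),(11,15,17,20,24,26,28,30,34,40)))
T0=np.load("top0.npz")["c"].astype(float).mean(2)
for n,q in dict(A=(.598,.282),D=(.4255,.0727),spare=(.617,-.354)).items():
    k=lambda X:ring(X,q,.004 if n!="spare" else .06,.03 if n!="spare" else .075)[0]
    print(n,k(np.load("top0.npz")["P"]),k(P))
E
```

```text
bar ((588.2080078125, -26.699399948120117), (45.596473693847656, 13.177286148071289), 63.990020751953125)
[[23, 25, 34, 39, 42, 65, 68, 71, 89, 92, 93, 92], [36, 28, 25, 27, 46, 64, 68, 79, 89, 91, 92, 92], [38, 39, 36, 33, 39, 61, 65, 71, 87, 90, 90, 90], [39, 40, 38, 38, 38, 47, 65, 69, 87, 91, 93, 92], [41, 37, 40, 38, 37, 82, 81, 73, 84, 88, 90, 91], [35, 41, 40, 42, 34, 119, 119, 96, 87, 87, 87, 87], [18, 26, 35, 39, 35, 76, 97, 93, 88, 88, 87, 88], [28, 24, 17, 25, 50, 64, 69, 88, 90, 89, 89, 89], [41, 36, 31, 44, 65, 67, 70, 89, 93, 90, 91, 90], [41, 37, 55, 65, 66, 67, 68, 91, 95, 95, 93, 95], [50, 43, 52, 64, 65, 65, 67, 91, 97, 95, 96, 95]]
[(11, 112.3), (15, 112.5), (17, 112.4), (20, 110.0), (24, 108.6), (26, 103.9), (28, 72.5), (30, 55.4), (34, 53.9)]
A [595.  284.5] [595.5 284.5]
D [424.   73.7] [423.5  73.2]
spare [ 617.8 -355.8] [ 614.5 -351.1]
```

The pointer is back at the stop and the bar leads it by about 20° (0.35 rad). The stack is seated and nothing else has been disturbed.

```bash
python3 -c "
from h import *
print(r.finish_job())"
```

```text
the job is handed in; nothing more can be done
None
```

The job is handed in: three washers (up, down, up) are seated alternately on the down washer on the knob stand's arbor, and the knob is locked with the screw at its stop and about 0.35 rad of slip, but only after a correction: I first over-slipped it to about 0.65 rad, then turned it back past the screw's lower stop and re-tightened clockwise.

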